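Gauge a bone pin and present its tip to the inspection camera

ROBOT

A 6-joint arm with a two-finger parallel gripper is mounted at the origin on the work surface. World frame = base frame: x ahead of the robot, y to its left, z up, the work surface at z = 0. Lengths are in m, angles in rad, forces in N, time in s.
With the tool pointing down it reaches from about 0.4 to 0.925 m from the base axis. Payload 3.4 kg.
Tool frame: the origin (TCP) lies at the very end of the fingers, on their centre line; the grasp point (between the pads) lies manip.tcp_to_grasp behind it (manip.tcp_to_grasp is the distance from the TCP to the grasp point, in m); z points along the fingers, y is the line along which they close (so a half turn about z gives the same grasp; the last joint's range is limited). The gripper opens to 85 mm and grips with 20 to 120 N. Pads are 22 mm wide; open, the fingers measure 114 mm over their backs; the gripper's body (76 mm by 85 mm) begins 54 mm behind the grasp point. The pads swing forward as they close: fully open they stand 13 mm farther back than shut.
Start: joints at [1.212, 0.307, 1.506, -0, 1.328, -0.073], TCP at [0.162, 0.552, 0.231] pointing down, gripper open.
Joint ranges: [-3.12, 3.12], [-1.05, 2.28], [0.14, 2.33], [-1.42, 4.57], [0.1, 2.73], [-2.68, 2.68]. Speed limits (rad/s): [2.57, 2.57, 3.14, 3.14, 3.14, 3.14].

INTERFACE

Orientations are given as [roll, pitch, yaw] about the fixed x, y, z axes, in that order (R = Rz(yaw) Ry(pitch) Rx(roll)).
In Python, from station import manip gives the robot as it stands.
- The arm moves only by the shell command python3 -m pendant 'ROWS' [FORCE]. ROWS is JSON, a list that holds one entry, the list of rows, each a list of 7 numbers: the opening, from 0 (shut) to 1 (fully open), then the shift along the tool's x, y, z in units of 25 mm (1.0 is 25 mm), then the turn, a rotation vector about the tool's x, y, z in units of 120 degrees (1.0 is 120 degrees). A call has 1 to 5 rows; each row shifts and turns the commanded pose from where the row before left it, along the tool's axes as they then stand; what a row does not reach is not made up. A row lasts 1/12 s, in which the tool goes at most 41.7 mm and 7.16 degrees, less where a joint would pass 70% of its speed; a pose out of reach is approached as far as the arm can. A call with a number of a shift or a turn outside -1 to 1 is refused whole. A call with a gripper value outside its range is refused whole. The fingers move at their own pace and stop on an object; FORCE is the grip in N (left out, the last holds). Time passes only in rows, so rows that do not move let the fingers close. It gives the time, the measured TCP pose, the force, the opening and the grip force at its end, in the units of the state.
- manip.sense(): the state, without advancing time (a new reading comes with each control period).
- manip.capture(name): name is "scene" or "top"; returns (picture, depth): 384x512x3 uint8, red, green, blue; 384x512 float32, m along the optical axis (not along the pixel's ray), 0 where there is no reading.
- manip.camera_params(name): a dict with "fx", "fy", "cx", "cy" (pixels), "R" (3x3) and "t" (3): a world point X has camera coordinates R X + t. Camera axes: x right, y down, z forward; pixel columns grow to the right and rows downward; lengths in m; the calibration is good to about 2 mm. A picture is of the moment at which its call begins. camera_params takes no time and is no camera call.
- manip.close_job(): hands the job in; it is judged then, once.
The state is a dict: "time": time; "joint_pos": joint angles; "qvel": joint speeds; "joint_torque": joint torques, N m; "eef_pos": TCP position; "tool_rot": TCP orientation; "contact_force": force on the tool from outside, world axes, zero at the start; "ft_torque": the same for the moment, N m; "width": finger opening in m; "gripper_force": force on a finger pad.
Only numpy, scipy, OpenCV 4.12 (cv2) and the standard library are available. Lean on these libraries where they do the work, as an engineer would, in place of code of your own. Each camera call takes 0.05 s, during which the arm holds its last target. There are 200 camera calls.

TASK

Take the blue-handled bone pin out of the rack, check that it is straight by lowering it upright through the green-ringed eyelet of the gauge until its collar sits flat on the plate, then draw it out and show it to the inspection camera: hold it in the air with its tip 60 mm straight out from the middle of the lens and the shank pointing squarely into the lens along the camera's line of sight. Finish holding it there steadily in the gripper, touching nothing else with it; never bump the camera, and leave the other two pins, the bottle and the bowl where they are.

Things in the scene. Friction and masses are not known exactly. Their poses are not given: they have to be found in the camera images.
- pin: the loose bone pin with the BLUE handle, about 70 g, round. It starts upright in any of the rack's three holes. Origin: centre of its collar's underside; z along its axis, tip to handle. Steel collar: 28 mm diameter, z 0 to 4 mm. Handle: cylinder 18 mm diameter, z 4 to 49 mm, to grip from any side. Shank: 8 mm diameter, z 0 to -41 mm, then tapering to a 3 mm wide tip at z -50 mm
- pin_tip (a point): the tip of the blue pin, on its axis, 50 mm from the collar's underside; axes as pin
- pin_yellow: bystander: the pin with the YELLOW handle, identical in size and stance to pin; must stay in its rack hole. Origin: centre of the underside of its collar
- pin_orange: bystander: the pin with the ORANGE handle, identical in size and stance to pin; must stay in its rack hole. Origin: centre of the underside of its collar
- rack: fixed steel pin rack, 70 mm (its x) by 210 mm (its y), top face 70 mm above the table, on which the pins' collars rest. Three 11 mm holes through its 12 mm top plate, at its y = -70, 0 and +70 mm, x = 0. Origin: centre of its underside, on the table; z up. Fingers closing along its x stay off the neighbouring pins
- gauge: fixed straightness gauge: grey base 110 x 80 mm, 10 mm thick; above it a 60 x 60 mm aluminium plate, 8 mm thick, its top face 85 mm above the table, carried by a column on its +x side that is no higher than the plate. Open under the plate. Origin: on the table, under the eyelet; z up
- eye (a point): centre of the gauge's eyelet at the plate's top face, 85 mm above the table: an upright through-hole of 11 mm diameter with a green ring painted round it; z up
- camera: the fixed inspection camera as a whole: black base 110 x 90 mm, 12 mm thick, two aluminium cradle cheeks 95 mm tall either side of the tilted barrel, highest point 121 mm above the table. Origin: on the table, near the base's middle, z up; the lens looks towards its -x side
- camera_head: the fixed inspection camera's white barrel, 48 mm diameter and 70 mm long, in a cradle on a black base. Origin: middle of the lens face, 107 mm above the table; its z axis is the line of sight out of the lens, which rises 55 degrees above level (35 degrees from vertical), roughly back towards the robot, turned differently each time
- focus (a point): the point in the air where the pin's tip belongs: 60 mm out from the lens face along the line of sight, 156 mm above the table; its z axis is the line of sight, away from the lens. When presented, the pin's own z axis is parallel to it (tip towards the lens, handle away)
- bottle: bystander: amber medicine bottle with white cap, 54 mm diameter, 110 mm tall, loose. Origin: centre of its underside
- bowl: bystander: small steel bowl, 90 mm across the rim, 40 mm tall, loose. Origin: centre of its underside

How it is judged:
On the way:
1. the blue pin stands upright through the gauge's eyelet with its collar down on the plate (horizontal distance between pin and eye below 0.005 m and z of pin in the frame of eye below 0.004 m and z of pin_tip in the frame of eye below -0.04 m and angle between pin's own z axis and vertical below 0.12 rad), for 0.2 s.
At the end, for the whole second after the job is handed in: The blue pin is held still in the fingers alone, tip within 15 mm of the point 60 mm out from the lens on the line of sight, tip towards the lens, axis within 0.2 rad of that line; the other pins are within 15 mm and bottle and bowl within 20 mm of their starts (distance between pin_tip and focus below 0.015 m and angle between the z axis of pin and the z axis of focus, either way round below 0.2 rad and z of pin in the frame of focus above 0.03 m and contact force between the fingers and pin above 1 N and contact force between pin and camera below 0.1 N and contact force between pin and gauge below 0.1 N and contact force between pin and rack below 0.1 N and linear speed of pin below 0.02 m/s and angular speed of pin below 0.1 rad/s and distance of each of pin_yellow, pin_orange from where it was at the start of the episode below 0.015 m and distance of each of bottle, bowl from where it was at the start of the episode below 0.02 m); the arm keeps its last pose, push and grip.
It fails at once if the inspection camera is bumped (over 2 N) (contact force between camera and anything else above 2 N).
It fails at once if the yellow or orange pin, the bottle or the bowl is disturbed (pins 15 mm, others 20 mm) (not (distance of each of pin_yellow, pin_orange from where it was at the start of the episode below 0.015 m and distance of each of bottle, bowl from where it was at the start of the episode below 0.02 m)).
It also fails if it takes over 43 s, if anything falls off the work surface, if the arm or the gripper's body presses on something with over 40 N, if the wrist force passes 120 N, or if a joint passes its speed limit or range.

## Working session

There is one attempt and no reset: what is moved stays moved. The work goes in short steps, Python scripts to look and compute and a shell command to move; the robot and the scene stay as the last step left them, time stands still between calls to the robot, and variables do not carry over. Pictures are saved under pics/ and viewed, at most 10 in all, crops included, and the job is handed in when it is done.

```bash
ls; mkdir -p pics; python3 - <<'E'
from station import manip
import cv2,numpy as np
print(manip.sense(), manip.tcp_to_grasp)
for n in("scene","top"):
    p,d=manip.capture(n); cv2.imwrite(f"pics/{n}0.png",p[:,:,::-1]); np.savez(f"{n}0.npz",p=p,d=d,**manip.camera_params(n))
    print(n,manip.camera_params(n), (d>0).mean())
E
```

```text
pics
{'time': 0.0, 'joint_pos': array([ 1.21149525e+00,  3.07560126e-01,  1.50767668e+00,  1.99853836e-05,
        1.32841206e+00, -7.34869717e-02]), 'qvel': array([ 1.74304658e-04,  1.43596165e-05,  2.60768249e-03, -8.29151234e-04,
        1.53677085e-03,  1.37699958e-03]), 'joint_torque': array([-1.24543960e-03, -4.57555890e+01, -2.51916289e+01, -5.55474685e-05,
        1.33706722e-02,  3.78087790e-06]), 'eef_pos': array([0.16187565, 0.55100937, 0.23038718]), 'tool_rot': array([-3.13954341e+00, -1.70307881e-04,  2.85577356e+00]), 'contact_force': array([-0.22728066,  0.20718059, -0.52269654]), 'ft_torque': array([ 0.07609752, -0.00402561,  0.01144029]), 'gripper_force': 0.0, 'width': 0.08525628716956098} 0.0187
scene {'fx': 394.4693225782097, 'fy': 394.4693225782097, 'cx': 256.5340655630312, 'cy': 191.45786647352455, 'R': array([[-0.50270913,  0.86445153,  0.00266201],
       [ 0.65504251,  0.38293621, -0.65136716],
       [-0.56409472, -0.32570448, -0.75875803]]), 't': array([ 0.25143312, -0.30064935,  1.28234647])} 0.9958089192708334
top {'fx': 492.12783867189563, 'fy': 492.12783867189563, 'cx': 254.39603698547054, 'cy': 190.02303434028124, 'R': array([[ 2.11106892e-02, -9.99773781e-01,  2.59325961e-03],
       [-9.93059416e-01, -2.12689546e-02, -1.15674664e-01],
       [ 1.15703652e-01, -1.33289002e-04, -9.93283770e-01]]), 't': array([0.00281195, 0.58615593, 1.1367384 ])} 0.99591064453125
```

View pics/scene0.png

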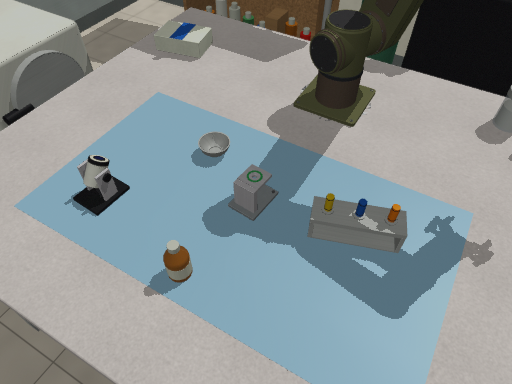

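View pics/top0.png

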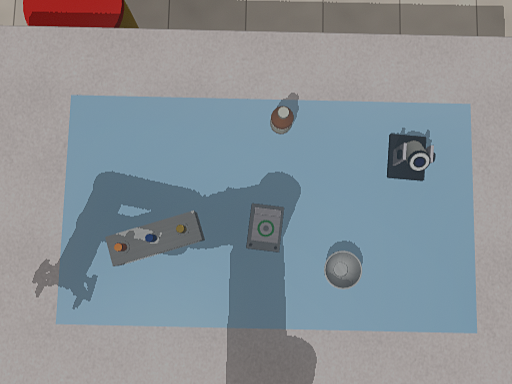

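The scene view shows the pins, yellow (330,202), blue (361,207) and orange (394,212), the gauge ring at (254,176) and the camera at about (97,165). In the top view, blue is at (151,238), the ring at (265,228) and the lens at (419,160).

```bash
cat > h.py <<'E'
import numpy as np,cv2
from scipy.spatial.transform import Rotation as Ro
def load(n):
    z=np.load(n+"0.npz"); return z
def pts(z,m):
    v,u=np.nonzero(m&(z['d']>0)); d=z['d'][v,u]
    c=np.c_[(u-z['cx'])/z['fx']*d,(v-z['cy'])/z['fy']*d,d]
    return (c-z['t'])@z['R']
def ray(z,uv):
    return -z['R'].T@z['t'], z['R'].T@np.array([(uv[0]-z['cx'])/z['fx'],(uv[1]-z['cy'])/z['fy'],1])
def onplane(z,uv,h):
    o,d=ray(z,uv); return o+d*(h-o[2])/d[2]
def tri(za,a,zb,b):
    o1,d1=ray(za,a);o2,d2=ray(zb,b)
    s=np.linalg.lstsq(np.c_[d1,-d2],o2-o1,rcond=None)[0]
    p,q=o1+s[0]*d1,o2+s[1]*d2
    return (p+q)/2,np.linalg.norm(p-q)
E
python3 - <<'E'
from h import *
np.set_printoptions(precision=4,suppress=True)
S,T=load("scene"),load("top")
box={'scene':(300,190,410,250),'top':(100,205,205,270)}
rng={'blue':(105,130),'yellow':(22,32),'orange':(5,16),'green':(45,85)}
C={}
for n,z in(("scene",S),("top",T)):
    hsv=cv2.cvtColor(z['p'],cv2.COLOR_RGB2HSV)
    for k,(a,b) in rng.items():
        m=(hsv[...,0]>=a)&(hsv[...,0]<=b)&(hsv[...,1]>(70 if k=='green' else 150))&(hsv[...,2]>40)
        x0,y0,x1,y1=box[n]
        if k=='green': x0,y0,x1,y1={'scene':(235,160,280,195),'top':(250,210,285,245)}[n]
        b=np.zeros_like(m); b[y0:y1,x0:x1]=1; m&=b
        v,u=np.nonzero(m); P=pts(z,m)
        print(n,k,m.sum(),u.mean(),v.mean(),(u.min(),u.max(),v.min(),v.max()),'P',P.mean(0),'zmax',np.percentile(P[:,2],[5,50,95]))
        # top-of-handle: highest points
        if k!='green':
            h=P[P[:,2]>np.percentile(P[:,2],95)-.006]; print('   top',h.mean(0),len(h))
        C[n,k]=((u.min()+u.max())/2,(v.min()+v.max())/2) if k=='green' else (u.mean(),v.mean())
for k in rng: print(k,tri(S,C['scene',k],T,C['top',k]))
# crops
a=cv2.resize(T['p'][120:190,375:445],None,fx=8,fy=8,interpolation=cv2.INTER_CUBIC)
b=cv2.resize(S['p'][145:215,65:135],None,fx=8,fy=8,interpolation=cv2.INTER_CUBIC)[:, :]
o=np.hstack([a,b]); o=cv2.resize(o,(800,400)); cv2.imwrite("pics/cam.png",o[:,:,::-1])
# rack top plane and gauge plate
for nm,(x0,y0,x1,y1),zr in(('rack',(95,200,215,280),(.062,.078)),('plate',(235,195,300,260),(.078,.092)),('cam',(380,125,440,190),(.09,.13))):
    m=np.zeros(T['d'].shape,bool); m[y0:y1,x0:x1]=1
    P=pts(T,m); P=P[(P[:,2]>zr[0])&(P[:,2]<zr[1])]
    r=cv2.minAreaRect((P[:,:2]*1000).astype(np.float32)); print(nm,len(P),P.mean(0),np.median(P[:,2]),r)
E
```

```text
scene blue 128 360.890625 207.2109375 (np.int64(356), np.int64(366), np.int64(199), np.int64(216)) P [0.472  0.2454 0.1046] zmax [0.0816 0.1065 0.1207]
   top [0.4692 0.245  0.1191] 47
scene yellow 126 328.8412698412698 202.11111111111111 (np.int64(325), np.int64(333), np.int64(194), np.int64(211)) P [0.4933 0.1794 0.1039] zmax [0.0797 0.1063 0.1205]
   top [0.4904 0.1786 0.1189] 42
scene orange 115 392.704347826087 214.3913043478261 (np.int64(387), np.int64(399), np.int64(204), np.int64(221)) P [0.4515 0.3112 0.0994] zmax [0.079  0.0996 0.1184]
   top [0.451  0.3109 0.1169] 23
scene green 79 254.68354430379748 175.9367088607595 (np.int64(247), np.int64(262), np.int64(170), np.int64(181)) P [ 0.4936 -0.0092  0.0864] zmax [0.0842 0.0865 0.0887]
top blue 39 149.12820512820514 237.3846153846154 (np.int64(146), np.int64(154), np.int64(234), np.int64(240)) P [0.4673 0.2428 0.1175] zmax [0.1146 0.1179 0.1209]
   top [0.4673 0.2431 0.1182] 36
top yellow 1 182.0 226.0 (np.int64(182), np.int64(182), np.int64(226), np.int64(226)) P [0.4936 0.172  0.1176] zmax [0.1176 0.1176 0.1176]
   top [0.4
[... 447 characters left out ...]
671005297))
yellow (array([0.4932, 0.1767, 0.1025]), np.float64(0.005359744038860444))
orange (array([0.4462, 0.3135, 0.0949]), np.float64(0.005041995118181313))
green (array([ 0.494 , -0.01  ,  0.0878]), np.float64(0.0009156043514360618))
rack 2607 [0.4659 0.2425 0.0693] 0.06926421636539465 ((465.9736328125, 243.99212646484375), (70.32112121582031, 210.991943359375), 17.96285057067871)
plate 861 [ 0.5008 -0.0122  0.0838] 0.08376954435232682 ((501.0316162109375, -12.35361099243164), (60.03456115722656, 74.90788269042969), 84.16089630126953)
cam 566 [ 0.6601 -0.3522  0.102 ] 0.10152345046002498 ((661.378662109375, -355.7735290527344), (77.99168395996094, 61.73440170288086), 84.79786682128906)
```

View pics/cam.png

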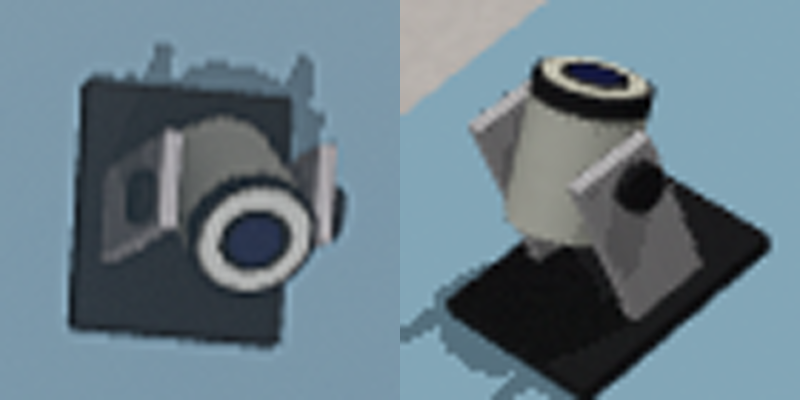

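The crop shows the lens's blue disc in the top view at about (419,162) and in the scene view at about (98,158). The barrel tilts towards -x with a small yaw.

```bash
python3 - <<'E'
from h import *
np.set_printoptions(precision=4,suppress=True)
S,T=load("scene"),load("top")
L={}
for n,z,(x0,y0,x1,y1) in(("scene",S,(85,150,112,170)),("top",T,(405,150,435,175))):
    hsv=cv2.cvtColor(z['p'],cv2.COLOR_RGB2HSV).astype(int)
    m=(hsv[...,0]>=105)&(hsv[...,0]<=130)&(hsv[...,1]>90)&(hsv[...,2]>30)&(hsv[...,2]<140)
    b=np.zeros_like(m); b[y0:y1,x0:x1]=1; m&=b
    nb,lab,st,ce=cv2.connectedComponentsWithStats(m.astype(np.uint8)); i=1+np.argmax(st[1:,4]); m=lab==i
    L[n]=ce[i]; print(n,st[i],ce[i],onplane(z,ce[i],.107))
    k=cv2.dilate(m.astype(np.uint8),cv2.getStructuringElement(cv2.MORPH_ELLIPSE,(7,7)))>0
    P=pts(z,k)
    for _ in range(6):
        c=P.mean(0); u,s,vt=np.linalg.svd(P-c); nrm=vt[2]*np.sign(vt[2,2]); r=(P-c)@nrm; P=P[abs(r)<max(2.5*r.std(),.001)]
    print(' plane n',nrm,'elev',np.degrees(np.arcsin(nrm[2])),'az',np.degrees(np.arctan2(nrm[1],nrm[0])),len(P),r.std(),c)
print(tri(S,L['scene'],T,L['top']))
# base
for n,z,(x0,y0,x1,y1) in(("scene",S,(60,150,140,215)),("top",T,(375,120,445,190))):
    hsv=cv2.cvtColor(z['p'],cv2.COLOR_RGB2HSV).astype(int)
    v,u=np.mgrid[:384,:512]; dd=z['d']
    m=np.zeros(dd.shape,bool); m[y0:y1,x0:x1]=1
    dark=m&(hsv[...,2]<75)
    c=np.stack([(u-z['cx'])/z['fx']*dd,(v-z['cy'])/z['fy']*dd,dd],-1); W=(c-z['t'])@z['R']
    P=W[dark&(abs(W[...,2]-.012)<.006)]
    print(n,'base',len(P),cv2.minAreaRect((P[:,:2]*1000).astype(np.float32)))
    # barrel points: whitish, high
    wh=m&(hsv[...,1]<60)&(hsv[...,2]>90)&(W[...,2]>.05)
    P=W[wh]; print(' white',len(P),P.mean(0))
    # bystanders/obstacles
E
```

```text
scene [ 95 156   9   4  23] [ 98.6957 157.5217] [ 0.6478 -0.3548  0.107 ]
 plane n [-0.7184 -0.1495  0.6794] elev 42.79907910485476 az -168.2458007188921 108 0.003249837708298134 [ 0.6356 -0.3746  0.0873]
top [414 157  10  10  73] [418.9863 161.6164] [ 0.6496 -0.3531  0.107 ]
 plane n [-0.571   0.033   0.8203] elev 55.116931381839684 az 176.69361135617402 187 0.0018883776520574904 [ 0.6498 -0.3531  0.1058]
(array([ 0.6492, -0.3523,  0.1094]), np.float64(0.00012853267751208926))
scene base 794 ((679.7523193359375, -354.5029296875), (92.453857421875, 109.3768310546875), 86.43212127685547)
 white 606 [ 0.6823 -0.3453  0.0903]
top base 811 ((679.0533447265625, -354.3052978515625), (88.71063232421875, 109.28064727783203), 86.0948257446289)
 white 462 [ 0.668  -0.3494  0.1014]
```

```bash
cat > go.py <<'E'
import sys
from h import *
from station import manip
np.set_printoptions(precision=4,suppress=True)
LENS=np.array([.6493,-.3528,.107]); AZ=np.radians(176.3)
SIGHT=np.array([np.cos(np.radians(55))*np.cos(AZ),np.cos(np.radians(55))*np.sin(AZ),np.sin(np.radians(55))])
FOCUS=LENS+.06*SIGHT
def st():
    s=manip.sense(); return s,np.array(s['eef_pos']),Ro.from_euler('xyz',s['tool_rot'])
def to(p,R=None):
    s,q,Rc=st(); d=Rc.inv().apply(np.array(p)-q)/.025
    print('t',s['time'],'pos',q,'rpy',np.array(s['tool_rot']),'w',s['width'],'gf',s['gripper_force'],'F',s['contact_force'],'\n j',s['joint_pos'])
    print('shift units',d,'len',np.linalg.norm(d))
    if R is not None:
        r=(Rc.inv()*R).as_rotvec()/np.radians(120); print('turn units',r,'rows',np.linalg.norm(r)/.0597)
E
P='python3 -m pendant'
$P '[[[1,-0.95,-0.52,0,0,0,0],[1,-0.95,-0.52,0,0,0,0],[1,-0.95,-0.52,0,0,0,0],[1,-0.95,-0.52,0,0,0,0],[1,-0.95,-0.52,0,0,0,0]]]'
$P '[[[1,-0.95,-0.52,0,0,0,0],[1,-0.95,-0.52,0,0,0,0],[1,-0.95,-0.52,0,0,0,0],[1,-0.95,-0.52,0,0,0,0],[1,-0.95,-0.52,0,0,0,0]]]'
$P '[[[1,-0.95,-0.52,0,0,0,0],[1,-0.95,-0.52,0,0,0,0],[1,-0.95,-0.52,0,0,0,0],[1,-0.95,-0.52,0,0,0,0],[1,-0.95,-0.52,0,0,0,0]]]'
$P '[[[1,0,0,0,0,0,0.058],[1,0,0,0,0,0,0.058],[1,0,0,0,0,0,0.058],[1,0,0,0,0,0,0.058]]]'
$P '[[[1,0,0,0,0,0,0.058],[1,0,0,0,0,0,0.058],[1,0,0,0,0,0,0.058],[1,0,0,0,0,0,0.058],[1,0,0,0,0,0,0]]]'
python3 - <<'E'
from go import *
to([.4668,.2442,.17],Ro.from_euler('xyz',[np.pi,0,np.radians(108.3)]))
E
```

```text
time: 0.52
eef_pos: [0.2581, 0.4546, 0.2308]
tool_rot: [-3.141, -0.0, 2.856]
contact_force: [-0.2, -0.8, -0.4]
width: 0.0857
gripper_force: 0.0
time: 0.93
eef_pos: [0.3538, 0.3587, 0.2309]
tool_rot: [-3.141, -0.0, 2.856]
contact_force: [-0.6, 0.5, 0.2]
width: 0.0854
gripper_force: 0.0
time: 1.35
eef_pos: [0.4494, 0.2629, 0.2309]
tool_rot: [-3.141, -0.001, 2.856]
contact_force: [0.6, 0.5, 0.3]
width: 0.0858
gripper_force: 0.0
time: 1.68
eef_pos: [0.4488, 0.2636, 0.2308]
tool_rot: [-3.14, -0.0, 2.363]
contact_force: [-0.5, -0.3, 0.1]
width: 0.0855
gripper_force: 0.0
time: 2.1
eef_pos: [0.4486, 0.264, 0.2309]
tool_rot: [-3.141, 0.0, 1.881]
contact_force: [0.0, -0.7, -0.3]
width: 0.0852
gripper_force: 0.0
t 2.1 pos [0.4486 0.264  0.2309] rpy [-3.1405  0.0001  1.881 ] w 0.08524107227860075 gf 0.0 F [ 0.0416 -0.6967 -0.3105] 
 j [0.4507 0.2318 1.617  0.     1.2939 0.1405]
shift units [-0.9752  0.4547  2.4345] len 2.661663877308151
turn units [-0.0005  0.0001 -0.0044] rows 0.07394055277654929
```

```bash
P='python3 -m pendant'
$P '[[[1,-0.5,0.23,0,0,0,-0.004],[1,-0.48,0.22,0,0,0,0],[1,0,0,0.7,0,0,0],[1,0,0,0.8,0,0,0],[1,0,0,0.8,0,0,0]]]'
$P '[[[1,0,0,0.8,0,0,0],[1,0,0,0.8,0,0,0],[1,0,0,0.8,0,0,0],[1,0,0,0.8,0,0,0],[1,0,0,0.42,0,0,0]]]'
python3 - <<'E'
from go import *
to([.4668,.2442,.083])
for n in("scene","top"):
    p,d=manip.capture(n); cv2.imwrite(f"pics/{n}1.png",p[:,:,::-1])
    c=p[170:270,300:420] if n=="scene" else p[195:275,95:215]
    cv2.imwrite(f"pics/{n}1c.png",cv2.resize(c,None,fx=5,fy=5)[:,:,::-1])
E
```

```text
time: 2.52
eef_pos: [0.4683, 0.2439, 0.1735]
tool_rot: [3.14, 0.0, 1.894]
contact_force: [-0.1, -1.2, 0.2]
width: 0.0853
gripper_force: 0.0
time: 2.93
eef_pos: [0.4664, 0.2433, 0.081]
tool_rot: [-3.138, 0.0, 1.894]
contact_force: [-0.1, -0.6, 0.1]
width: 0.0855
gripper_force: 0.0
t 2.9333 pos [0.4664 0.2433 0.081 ] rpy [-3.1382  0.0004  1.8943] w 0.08554015707251877 gf 0.0 F [-0.0602 -0.5991  0.0555] 
 j [ 0.4006  0.4042  1.7993 -0.0002  0.9415  0.0772]
shift units [ 0.0286  0.0258 -0.0807] len 0.08946312227126729
```

View pics/scene1c.png

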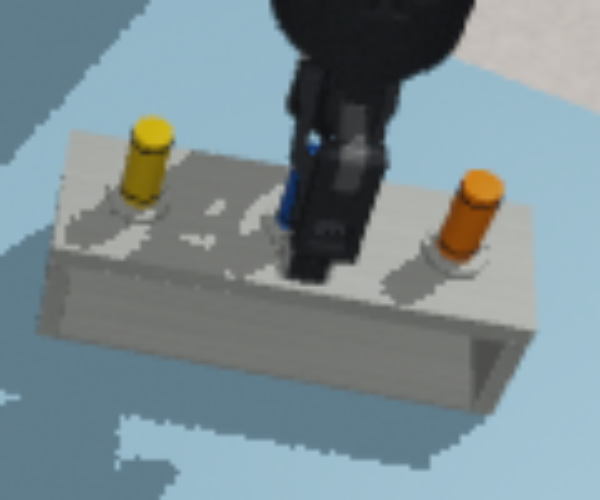

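The crop shows the fingers either side of the blue handle, centred at about (300,190), and clear of the yellow and orange pins. I'll close and lift.

```bash
P='python3 -m pendant'
$P '[[[0,0,0,-0.04,0,0,0],[0,0,0,0,0,0,0],[0,0,0,0,0,0,0],[0,0,0,0,0,0,0],[0,0,0,0,0,0,0]]]' 50
$P '[[[0,0,0,0,0,0,0],[0,0,0,0,0,0,0],[0,0,0,0,0,0,0],[0,0,0,0,0,0,0],[0,0,0,0,0,0,0]]]'
$P '[[[0,0,0,-0.3,0,0,0],[0,0,0,-0.7,0,0,0],[0,0,0,-0.9,0,0,0],[0,0,0,-0.9,0,0,0],[0,0,0,-0.9,0,0,0]]]'
python3 - <<'E'
from go import *
to([.494,-.0105,.18])
E
```

```text
time: 3.45
eef_pos: [0.4678, 0.2446, 0.0852]
tool_rot: [3.14, -0.0, 1.893]
contact_force: [-0.4, 0.1, 0.1]
width: 0.026
gripper_force: 0.0
time: 3.87
eef_pos: [0.4677, 0.2446, 0.0851]
tool_rot: [3.14, -0.0, 1.893]
contact_force: [-1.0, -0.7, 6.3]
width: 0.0166
gripper_force: 48.8
time: 4.28
eef_pos: [0.4667, 0.2442, 0.1776]
tool_rot: [-3.14, 0.0, 1.892]
contact_force: [0.6, 0.6, -0.7]
width: 0.0168
gripper_force: 48.8
t 4.2833 pos [0.4667 0.2442 0.1776] rpy [-3.1404  0.0001  1.8924] w 0.016799331430347758 gf 48.797165751457214 F [ 0.6016  0.5736 -0.7322] 
 j [0.4018 0.2894 1.682  0.     1.1715 0.0801]
shift units [-10.0096  -2.1861  -0.0914] len 10.245899283947875
```

```bash
P='python3 -m pendant'
$P '[[[0,0,0,-1,0,0,0],[0,0,0,-1,0,0,0],[0,-0.5,-0.1,0,0,0,0],[0,-0.9,-0.2,0,0,0,0],[0,-0.9,-0.2,0,0,0,0]]]'
$P '[[[0,-0.9,-0.2,0,0,0,0],[0,-0.9,-0.2,0,0,0,0],[0,-0.9,-0.2,0,0,0,0],[0,-0.9,-0.2,0,0,0,0],[0,-0.9,-0.2,0,0,0,0]]]'
$P '[[[0,-0.9,-0.2,0,0,0,0],[0,-0.9,-0.2,0,0,0,0],[0,-0.9,-0.18,0,0,0,0],[0,-0.5,-0.1,0,0,0,0],[0,0,0,0,0,0,0]]]'
$P '[[[0,0,0,0.5,0,0,0],[0,0,0,0.5,0,0,0],[0,0,0,0.5,0,0,0],[0,0,0,0.3,0,0,0],[0,0,0,0,0,0,0]]]'
python3 - <<'E'
from go import *
to([.494,-.0105,.165])
for n in("scene","top"):
    p,d=manip.capture(n); np.savez(f"{n}2.npz",p=p,d=d)
    c=p[110:210,200:300] if n=="scene" else p[180:280,215:315]
    cv2.imwrite(f"pics/{n}2c.png",cv2.resize(c,None,fx=6,fy=6,interpolation=cv2.INTER_CUBIC)[:,:,::-1])
E
```

```text
time: 4.7
eef_pos: [0.4734, 0.1854, 0.227]
tool_rot: [3.141, 0.0, 1.894]
contact_force: [0.5, -0.5, -1.3]
width: 0.0165
gripper_force: 48.9
time: 5.12
eef_pos: [0.4846, 0.0698, 0.2262]
tool_rot: [-3.14, -0.0, 1.892]
contact_force: [-0.5, 0.5, 0.1]
width: 0.0164
gripper_force: 48.9
time: 5.53
eef_pos: [0.4943, -0.0128, 0.2262]
tool_rot: [-3.14, 0.001, 1.89]
contact_force: [-0.6, 0.4, -1.9]
width: 0.0165
gripper_force: 48.9
time: 5.95
eef_pos: [0.4926, -0.0094, 0.1798]
tool_rot: [-3.137, -0.002, 1.893]
contact_force: [-0.6, 0.3, -1.0]
width: 0.0167
gripper_force: 48.9
t 5.95 pos [ 0.4926 -0.0094  0.1798] rpy [-3.1374 -0.0022  1.8927] w 0.016701365542825322 gf 48.87781798839569 F [-0.5638  0.327  -1.026 ] 
 j [-0.1051  0.2437  1.7442  0.0003  1.1585 -0.4271]
shift units [-0.0588  0.041   0.5919] len 0.596266379517582
```

View pics/scene2c.png

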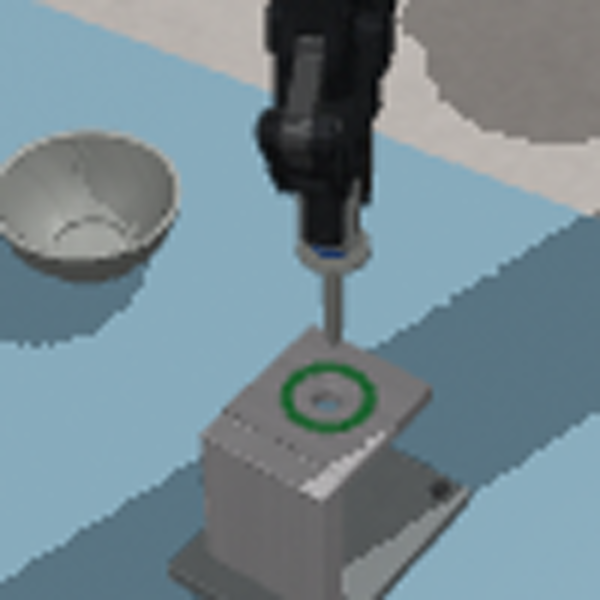

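View pics/top2c.png

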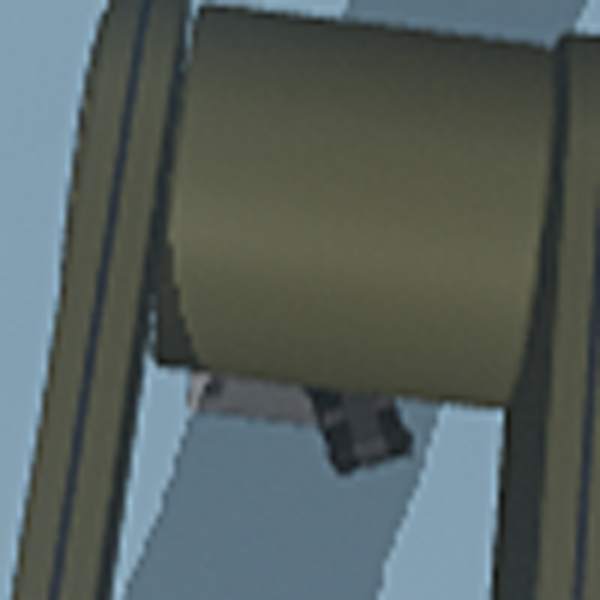

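The scene crop shows the pin held upright, with its collar at (334,250), tip at (334,343) and the eyelet at (328,400), all in crop pixels. The top view is hidden by the arm. I'll check the shank against the ring from the scene view.

```bash
python3 - <<'E'
from go import *
S=load("scene"); D=np.load("scene2.npz"); z={k:S[k] for k in('fx','fy','cx','cy','R','t')}; z['d']=D['d']; z['p']=D['p']
# ring in fresh frame
hsv=cv2.cvtColor(z['p'],cv2.COLOR_RGB2HSV)
m=(hsv[...,0]>45)&(hsv[...,0]<85)&(hsv[...,1]>70); b=np.zeros_like(m); b[160:195,235:280]=1; m&=b
v,u=np.nonzero(m); e=cv2.fitEllipse(np.c_[u,v].astype(np.float32)[cv2.convexHull(np.c_[u,v].astype(np.int32),returnPoints=False).ravel()])
print('ring ellipse',e,onplane(z,e[0],.085), pts(z,m).mean(0))
# pin: region near, points by depth
v,u=np.mgrid[:384,:512]; dd=z['d']; c=np.stack([(u-z['cx'])/z['fx']*dd,(v-z['cy'])/z['fy']*dd,dd],-1); W=(c-z['t'])@z['R']
q=np.array([.4926,-.0094])
near=np.linalg.norm(W[...,:2]-q,axis=-1)<.022
for r in range(148,172):
    k=np.nonzero(near[r]&(W[r,:,2]>.1)&(W[r,:,2]<.175))[0]
    if len(k): print(r,k.min(),k.max(),W[r,k].mean(0))
cam=lambda X:(lambda y:(z['fx']*y[0]/y[2]+z['cx'],z['fy']*y[1]/y[2]+z['cy']))(z['R']@X+z['t'])
for h in(.165,.145,.115,.085): print(h,cam(np.array([*q,h])))
E
```

```text
ring ellipse ((254.28297424316406, 175.79705810546875), (11.667885780334473, 15.749754905700684), 93.53471374511719) [ 0.4927 -0.0108  0.085 ] [ 0.4938 -0.0094  0.0865]
148 260 260 [ 0.482  -0.0021  0.171 ]
149 260 260 [ 0.4828 -0.0017  0.1688]
150 249 261 [ 0.4901 -0.0045  0.1703]
151 249 261 [ 0.4957 -0.0082  0.1701]
152 250 261 [ 0.4974 -0.0048  0.17  ]
153 250 260 [ 0.5007 -0.0041  0.1701]
154 251 259 [ 0.5025 -0.0031  0.1691]
155 252 258 [ 0.5034 -0.0025  0.167 ]
156 254 256 [ 0.4946 -0.0077  0.154 ]
157 254 256 [ 0.4948 -0.0076  0.1511]
158 254 256 [ 0.4952 -0.0073  0.1484]
159 254 256 [ 0.4955 -0.0072  0.1455]
160 254 256 [ 0.4954 -0.0072  0.1423]
161 254 256 [ 0.4938 -0.0082  0.1372]
162 254 256 [ 0.4943 -0.0079  0.1345]
163 254 256 [ 0.4951 -0.0074  0.1322]
164 254 256 [ 0.4949 -0.0075  0.1287]
165 254 256 [ 0.495  -0.0075  0.1256]
166 255 256 [ 0.4932 -0.0072  0.1208]
167 255 255 [ 0.4927 -0.0088  0.1162]
0.165 (np.float64(254.79584459431535), np.float64(151.64585582546363))
0.145 (np.float64(254.8018345967849), np.float64(158.04467934439853))
0.115 (np.float64(254.81044919911565), np.float64(167.2472331464618))
0.085 (np.float64(254.81864792972377), np.float64(176.0055317460759))
```

```bash
P='python3 -m pendant'
$P '[[[0,-0.05,0.035,0.3,0,0,0],[0,0,0,0.4,0,0,0],[0,0,0,0.4,0,0,0],[0,0,0,0.3,0,0,0],[0,0,0,0.2,0,0,0]]]'
$P '[[[0,0,0,0,0,0,0],[0,0,0,0,0,0,0]]]'
python3 - <<'E'
from go import *
to([.494,-.0103,.1005])
E
```

```text
time: 6.47
eef_pos: [0.4949, -0.0108, 0.1403]
tool_rot: [-3.14, -0.001, 1.892]
contact_force: [0.2, 0.3, -1.1]
width: 0.0168
gripper_force: 48.9
time: 6.63
eef_pos: [0.4955, -0.0109, 0.1413]
tool_rot: [-3.141, -0.0, 1.892]
contact_force: [-0.1, -0.1, -1.0]
width: 0.0163
gripper_force: 48.9
t 6.6333 pos [ 0.4955 -0.0109  0.1413] rpy [-3.1405 -0.0005  1.8924] w 0.01631502643540873 gf 48.87858867645264 F [-0.0919 -0.1412 -0.9801] 
 j [-0.1072  0.2895  1.7932 -0.      1.06   -0.4288]
shift units [ 0.041  -0.0481  1.6319] len 1.6331546720453172
```

```bash
P='python3 -m pendant'
$P '[[[0,0.03,-0.04,0.2,0,0,0],[0,0,0,0.25,0,0,0],[0,0,0,0.25,0,0,0],[0,0,0,0.25,0,0,0],[0,0,0,0,0,0,0]]]'
python3 - <<'E'
from go import *
to([.494,-.0103,.1005])
E
```

```text
time: 7.05
eef_pos: [0.4936, -0.0104, 0.1166]
tool_rot: [-3.139, -0.001, 1.892]
contact_force: [0.1, 0.9, -0.6]
width: 0.0166
gripper_force: 48.9
t 7.05 pos [ 0.4936 -0.0104  0.1166] rpy [-3.1393 -0.001   1.8924] w 0.01661461476785476 gf 48.88901352882385 F [ 0.0788  0.8571 -0.5763] 
 j [-0.1067  0.3189  1.8271  0.      0.9981 -0.4283]
shift units [-0.0008  0.0179  0.6457] len 0.6459347714206101
```

```bash
P='python3 -m pendant'
$P '[[[0,0,0,0.2,0,0,0],[0,0,0,0.2,0,0,0],[0,0,0,0.1,0,0,0],[0,0,0,0.05,0,0,0],[0,0,0,0,0,0,0]]]'
$P '[[[0,0,0,0.05,0,0,0],[0,0,0,0,0,0,0]]]'
python3 - <<'E'
from go import *
to([.494,-.0103,.1005])
p,d=manip.capture("scene"); np.savez("scene3.npz",p=p,d=d)
c=p[120:200,215:295]
cv2.imwrite("pics/scene3c.png",cv2.resize(c,None,fx=7,fy=7,interpolation=cv2.INTER_CUBIC)[:,:,::-1])
E
```

```text
time: 7.47
eef_pos: [0.4944, -0.0105, 0.1039]
tool_rot: [-3.141, -0.0, 1.892]
contact_force: [0.0, 0.5, -1.2]
width: 0.0169
gripper_force: 48.9
time: 7.63
eef_pos: [0.4947, -0.0105, 0.1031]
tool_rot: [3.141, 0.0, 1.892]
contact_force: [-0.1, 0.2, -1.1]
width: 0.0166
gripper_force: 48.9
t 7.6333 pos [ 0.4947 -0.0105  0.1031] rpy [3.1414 0.0001 1.8924] w 0.016647108691940988 gf 48.887919187545776 F [-0.0575  0.1617 -1.15  ] 
 j [-0.1067  0.3372  1.8431 -0.      0.9611 -0.4282]
shift units [ 0.0186 -0.0251  0.1023] len 0.10698414946622031
```

View pics/scene3c.png

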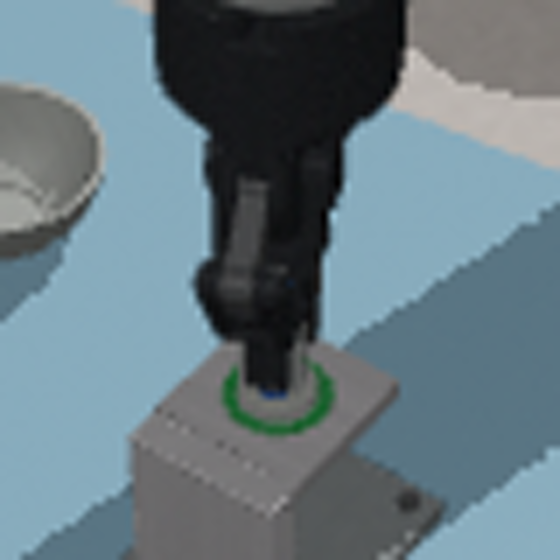

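The picture shows the collar at (273,400), centred inside the green ring and almost on the plate. I'll press down gently until a force registers.

```bash
P='python3 -m pendant'
$P '[[[0,0,0,0.06,0,0,0],[0,0,0,0.06,0,0,0],[0,0,0,0,0,0,0]]]'
$P '[[[0,0,0,0.06,0,0,0],[0,0,0,0,0,0,0],[0,0,0,0,0,0,0]]]'
```

```text
time: 7.93
eef_pos: [0.4948, -0.0106, 0.1001]
tool_rot: [3.141, 0.0, 1.892]
contact_force: [-0.7, 0.2, -1.0]
width: 0.0164
gripper_force: 49.1
time: 8.18
eef_pos: [0.4948, -0.0106, 0.1]
tool_rot: [3.141, 0.001, 1.892]
contact_force: [-2.9, 0.9, 11.6]
width: 0.0167
gripper_force: 50.5
```

```bash
P='python3 -m pendant'
$P '[[[0,0,0,0,0,0,0],[0,0,0,0,0,0,0],[0,0,0,0,0,0,0],[0,0,0,0,0,0,0],[0,0,0,0,0,0,0]]]'
$P '[[[0,0,0,-0.2,0,0,0],[0,0,0,-0.4,0,0,0],[0,0,0,-0.6,0,0,0],[0,0,0,-0.8,0,0,0],[0,0,0,-0.8,0,0,0]]]'
$P '[[[0,0,0,-0.9,0,0,0],[0,0,0,-0.9,0,0,0],[0,0,0,-0.9,0,0,0],[0,0,0,-0.9,0,0,0],[0,0,0,0,0,0,0]]]'
python3 - <<'E'
from go import *
s,q,Rc=st(); a=Rc.apply([0,0,1]); b=-SIGHT
ax=np.cross(a,b); ang=np.arctan2(np.linalg.norm(ax),a@b)
RF=Ro.from_rotvec(ax/np.linalg.norm(ax)*ang)*Rc
print('focus',FOCUS,'final rpy',RF.as_euler('xyz'),'stand',FOCUS+.125*SIGHT)
to(FOCUS+.125*SIGHT,RF)
E
```

```text
time: 8.6
eef_pos: [0.4948, -0.0106, 0.1]
tool_rot: [3.141, 0.001, 1.892]
contact_force: [-3.5, -0.3, 11.2]
width: 0.0167
gripper_force: 50.5
time: 9.02
eef_pos: [0.494, -0.0105, 0.1688]
tool_rot: [-3.14, -0.001, 1.892]
contact_force: [-0.6, 0.0, -0.3]
width: 0.0163
gripper_force: 49.1
time: 9.43
eef_pos: [0.4975, -0.0108, 0.2631]
tool_rot: [3.133, 0.004, 1.892]
contact_force: [0.6, -0.1, -1.3]
width: 0.0166
gripper_force: 49.1
focus [ 0.615  -0.3506  0.1561] final rpy [2.5662 0.2178 1.8278] stand [ 0.5434 -0.346   0.2585]
t 9.4333 pos [ 0.4975 -0.0108  0.2631] rpy [3.1335 0.0037 1.8924] w 0.016554786145910452 gf 49.08563017845154 F [ 0.6416 -0.1101 -1.2708] 
 j [-0.1067  0.1688  1.6161  0.      1.3478 -0.4283]
shift units [-13.2985  -2.4962   0.2113] len 13.532409831600871
turn units [-0.2663 -0.1081  0.    ] rows 4.814246810255886
```

```bash
P='python3 -m pendant'
$P '[[[0,-0.5,-0.1,0,0,0,0],[0,-0.9,-0.17,0,0,0,0],[0,-0.95,-0.18,0,0,0,0],[0,-0.95,-0.18,0,0,0,0],[0,-0.95,-0.18,0,0,0,0]]]'
$P '[[[0,-0.95,-0.18,0,0,0,0],[0,-0.95,-0.18,0,0,0,0],[0,-0.95,-0.18,0,0,0,0],[0,-0.95,-0.18,0,0,0,0],[0,-0.95,-0.18,0,0,0,0]]]'
$P '[[[0,-0.95,-0.18,0,0,0,0],[0,-0.95,-0.18,0,0,0,0],[0,-0.95,-0.18,0,0,0,0],[0,-0.95,-0.18,0,0,0,0],[0,-0.5,-0.1,0,0,0,0]]]'
$P '[[[0,0,0,0,-0.044,-0.018,0],[0,0,0,0,-0.044,-0.018,0],[0,0,0,0,-0.044,-0.018,0],[0,0,0,0,-0.044,-0.018,0],[0,0,0,0,-0.044,-0.018,0]]]'
$P '[[[0,0,0,0,-0.044,-0.018,0],[0,0,0,0,0,0,0],[0,0,0,0,0,0,0]]]'
python3 - <<'E'
from go import *
s,q,Rc=st(); a=Rc.apply([0,0,1]); b=-SIGHT
ax=np.cross(a,b); ang=np.arctan2(np.linalg.norm(ax),a@b)
RF=Ro.from_rotvec(ax/np.linalg.norm(ax)*ang)*Rc
print(ang);to(FOCUS+.065*SIGHT,RF)
for n in("scene","top"):
    p,d=manip.capture(n); np.savez(f"{n}4.npz",p=p,d=d)
    c=p[90:220,40:200] if n=="scene" else p[100:230,340:500]
    cv2.imwrite(f"pics/{n}4c.png",cv2.resize(c,None,fx=5,fy=4.5,interpolation=cv2.INTER_CUBIC)[:,:,::-1])
E
```

```text
time: 9.85
eef_pos: [0.5085, -0.1184, 0.2575]
tool_rot: [-3.14, -0.001, 1.893]
contact_force: [0.4, 0.4, -0.5]
width: 0.0169
gripper_force: 49.1
time: 10.27
eef_pos: [0.5247, -0.2385, 0.2572]
tool_rot: [-3.14, -0.001, 1.892]
contact_force: [0.2, 0.2, -1.4]
width: 0.0166
gripper_force: 49.1
time: 10.68
eef_pos: [0.5396, -0.3486, 0.2569]
tool_rot: [-3.14, -0.0, 1.891]
contact_force: [0.4, -0.1, -1.0]
width: 0.0165
gripper_force: 49.1
time: 11.1
eef_pos: [0.5393, -0.3455, 0.2586]
tool_rot: [2.672, 0.184, 1.848]
contact_force: [-0.2, 1.0, -1.0]
width: 0.0166
gripper_force: 49.0
time: 11.35
eef_pos: [0.5374, -0.3447, 0.2565]
tool_rot: [2.583, 0.209, 1.829]
contact_force: [0.2, -0.5, -1.1]
width: 0.0168
gripper_force: 49.1
0.018255692456441035
t 11.35 pos [ 0.5374 -0.3447  0.2565] rpy [2.583  0.2094 1.8286] w 0.016770684690063563 gf 49.113707542419434 F [ 0.1559 -0.4612 -1.1379] 
 j [-0.8773  0.1939  1.7749  0.5829  0.8299 -1.5208]
shift units [-0.1413  0.2543  2.4681] len 2.4851876357354508
turn units [-0.0079 -0.0036 -0.    ] rows 0.1460042057290463
```

View pics/scene4c.png

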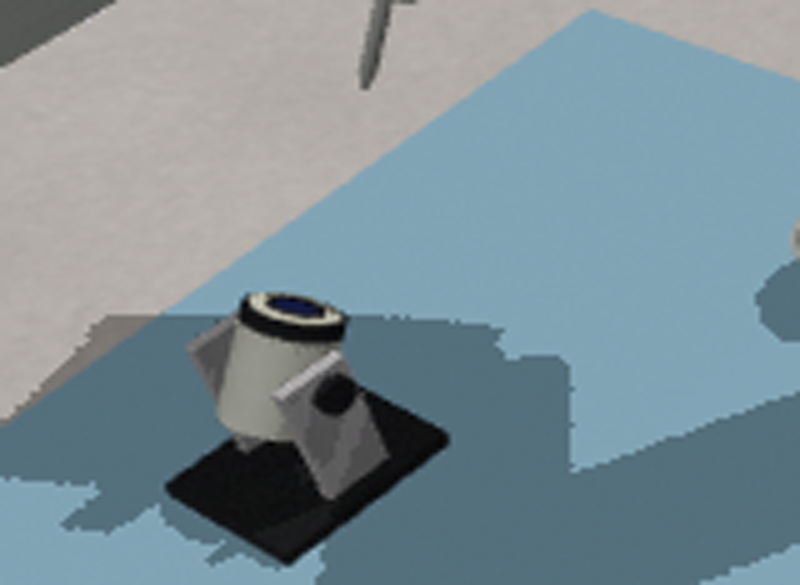

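The pin tip shows at (367,88) in the crop, well above the lens at (296,305) and on the way in along the line of sight. I'll advance slowly.

```bash
P='python3 -m pendant'
$P '[[[0,-0.04,0.07,0.4,-0.004,-0.002,0],[0,-0.04,0.06,0.4,-0.004,-0.002,0],[0,-0.03,0.06,0.4,0,0,0],[0,-0.03,0.06,0.4,0,0,0],[0,0,0,0.4,0,0,0]]]'
$P '[[[0,0,0,0.3,0,0,0],[0,0,0,0.17,0,0,0],[0,0,0,0,0,0,0],[0,0,0,0,0,0,0],[0,0,0,0,0,0,0]]]'
python3 - <<'E'
from go import *
s,q,Rc=st(); a=Rc.apply([0,0,1]); b=-SIGHT
print('ang',np.arccos(a@b));to(FOCUS+.065*SIGHT)
Z={}
for n in("scene","top"):
    p,d=manip.capture(n); np.savez(f"{n}5.npz",p=p,d=d)
    x0,y0=(50,80) if n=="scene" else (350,90)
    c=p[y0:y0+130,x0:x0+130].copy(); c=cv2.resize(c,(400,400),interpolation=cv2.INTER_CUBIC)
    z=load(n); k=z['R']@FOCUS+z['t']; print(n,'focus px',z['fx']*k[0]/k[2]+z['cx'],z['fy']*k[1]/k[2]+z['cy'])
    Z[n]=c
cv2.imwrite("pics/fin.png",np.hstack([Z['scene'],Z['top']])[:,:,::-1])
E
```

```text
time: 11.87
eef_pos: [0.5762, -0.3497, 0.2219]
tool_rot: [2.562, 0.223, 1.827]
contact_force: [-0.0, 0.0, -1.3]
width: 0.0167
gripper_force: 49.1
time: 12.28
eef_pos: [0.5808, -0.3498, 0.2123]
tool_rot: [2.562, 0.222, 1.825]
contact_force: [-0.1, 0.1, -0.1]
width: 0.0166
gripper_force: 49.1
ang 0.00610363894339193
t 12.2833 pos [ 0.5808 -0.3498  0.2123] rpy [2.5618 0.2219 1.8254] w 0.01660220146907978 gf 49.08683001995087 F [-0.0901  0.0739 -0.1093] 
 j [-0.825   0.2871  1.7885  0.6597  0.703  -1.5802]
shift units [ 0.1169 -0.1366  0.0206] len 0.1809066041131706
scene focus px 103.87602885678717 134.78164349289324
top focus px 425.80209755962426 173.59796574011614
```

View pics/fin.png

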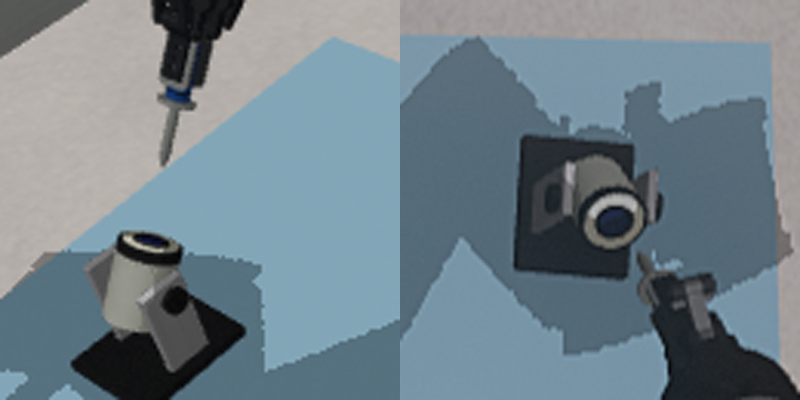

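The tip is at about (103.6,133.9) in the scene view against a focus of (103.9,134.8). In the top view it is at about (428,172) against (426,174), which agrees with the roughly 4 mm the arm still has to go, so I'll correct that.

```bash
P='python3 -m pendant'
$P '[[[0,0.06,-0.07,0.01,0,0,0],[0,0.06,-0.06,0.01,0,0,0],[0,0,0,0,0,0,0],[0,0,0,0,0,0,0],[0,0,0,0,0,0,0]]]'
$P '[[[0,0,0,0,0,0,0],[0,0,0,0,0,0,0],[0,0,0,0,0,0,0],[0,0,0,0,0,0,0],[0,0,0,0,0,0,0]]]'
python3 - <<'E'
from go import *
s,q,Rc=st(); a=Rc.apply([0,0,1]); b=-SIGHT
print('ang',np.arccos(a@b));to(FOCUS+.065*SIGHT); tip=q+.065*a; print('tip',tip,'focus',FOCUS,'qvel',s['qvel'])
p,d=manip.capture("top")
z=load("top")
for X in(FOCUS,tip):
    k=z['R']@X+z['t']; print(z['fx']*k[0]/k[2]+z['cx'],z['fy']*k[1]/k[2]+z['cy'])
c=p[140:200,395:455]; cv2.imwrite("pics/fin2.png",cv2.resize(c,(600,600),interpolation=cv2.INTER_CUBIC)[:,:,::-1])
E
```

```text
time: 12.8
eef_pos: [0.5778, -0.348, 0.2093]
tool_rot: [2.562, 0.222, 1.825]
contact_force: [-0.8, 0.2, -0.6]
width: 0.0165
gripper_force: 49.1
time: 13.22
eef_pos: [0.5779, -0.3479, 0.2093]
tool_rot: [2.562, 0.222, 1.826]
contact_force: [0.3, 0.4, -0.1]
width: 0.0161
gripper_force: 49.1
ang 0.005862538369881729
t 13.2167 pos [ 0.5779 -0.3479  0.2093] rpy [2.5619 0.2217 1.8256] w 0.01613860389382053 gf 49.08653497695923 F [ 0.2892  0.3522 -0.0988] 
 j [-0.8268  0.2865  1.799   0.6676  0.6964 -1.5918]
shift units [-0.0086 -0.0057 -0.0075] len 0.012738745978427808
tip [ 0.6154 -0.3505  0.1562] focus [ 0.615  -0.3506  0.1561] qvel [ 0.0023  0.0008  0.      0.0003  0.0012 -0.0005]
425.80209755962426 173.59796574011614
425.7860267331924 173.39238143701832
```

View pics/fin2.png

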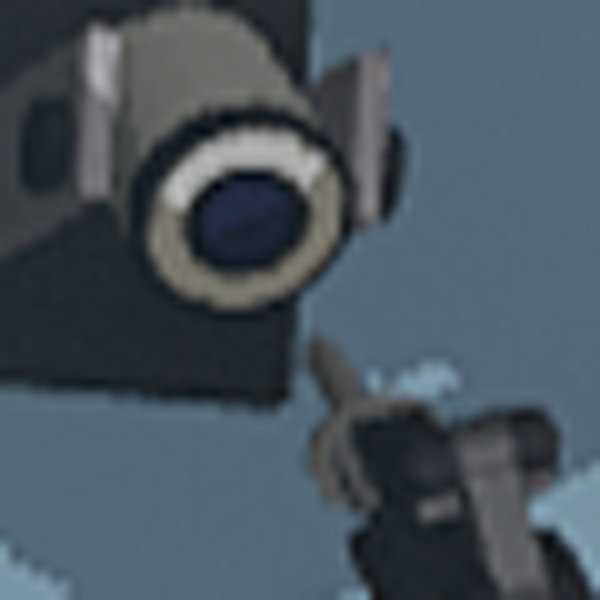

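The tip is at pixel (426.7,173.5) against the focus at (425.8,173.6), under 2 mm off, and the shank points at the lens. I'm handing in.

```bash
python3 -c "
from station import manip
print(manip.close_job())"
```

```text
the job is handed in; nothing more can be done
None
```

The blue pin was lowered through the green-ringed eyelet until its collar pressed on the plate (about 11 N), then drawn out and presented to the camera, with its tip under 2 mm from the focus point in the last picture; the job was handed in at about 13 s with the pin held still, but no verdict was returned.

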